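Tare the dish and weigh the long gudgeon pin

TASK

Weigh the longer gudgeon pin: set the empty aluminium dish upright in the middle of the balance's pan and let go of it, then press the wide tare key fully down and let it come back up, and only then put the longer pin gently into the dish and leave it there. Set things down rather than dropping them, press none of the narrow keys, and leave everything else on the bench where it is.

Things in the scene. Friction and masses are not known exactly. Their poses are not given: they have to be found in the camera images.
- pan: the balance's square steel weighing pan, 150 by 150 mm, 10 mm thick, level. Origin at the centre of its underside, 52 mm above the bench; its top face is 10 mm above the origin. It is fixed to the black balance (250 by 210 mm, standing on the bench, panel top 45 mm above the bench). The pan's own -x axis points towards the balance's front panel with the keys, its y along the row of keys
- tare_key_top (a point): centre of the top face of the tare key, the one wide key on the balance's front panel: 50 mm long (along the balance's y), 20 mm deep (x), its top 55 mm above the bench and 10 mm above the panel. Axes parallel to the pan's. It lies 141 mm to -x and 30 mm to +y of the pan's centre. A gap of 16 mm separates it from the narrow key on either side
- tare_key (a joint): travel of the tare key: 0 up, 0.006 m fully down (straight down). A spring returns it; it needs about 1.2 N to start and 4 N to go fully down
- key_left (a joint): one of the three narrow keys (18 by 18 mm) on the balance's front panel, 16 mm beyond the tare key's +y end; not to be pressed. Joint value 0 up, 0.006 m fully down
- key_mid (a joint): one of the three narrow keys (18 by 18 mm) on the balance's front panel, 16 mm beyond the tare key's -y end; not to be pressed. Joint value 0 up, 0.006 m fully down
- key_right (a joint): one of the three narrow keys (18 by 18 mm) on the balance's front panel, 18 mm beyond the middle narrow key, at the -y end of the row; not to be pressed. Joint value 0 up, 0.006 m fully down
- dish: loose open rectangular aluminium weighing dish on the bench, 100 (its x) by 56 (its y) by 30 mm high, walls and floor 2.5 mm, about 0.06 to 0.13 kg, starts empty and upright. Origin at the centre of its underside
- long_pin: the longer of the two gudgeon (piston) pins: plain steel, 22 mm diameter, 70 mm tall, about 0.1 to 0.18 kg, standing on end on the bench. Origin at the centre of its underside, z along the pin. It and the short pin may stand in either of two places
- long_pin_mid (a point): middle of the long pin, on its axis, 35 mm above its underside
- short_pin: the shorter of the two gudgeon pins: steel, 22 mm diameter, 45 mm tall, standing on end; not to be moved. Origin at the centre of its underside
- piston: aluminium piston standing on the bench, 80 mm diameter, 55 mm tall, a bystander. Origin at the centre of its underside
- socket: steel wrench socket standing on end, 26 mm diameter, 36 mm tall, a bystander. Origin at the centre of its underside
- washer: thick brass washer lying flat, 44 mm diameter, 8 mm thick, a bystander. Origin at the centre of its underside
- cup: empty black plastic cup, 70 mm diameter, 75 mm tall, a bystander. Origin at the centre of its underside
Things that resemble listed ones, but are neither listed nor needed, are in the scene too. Leave any yellow look-alike of the long_pin alone. Leave any blue look-alike of the dish alone.

How it is judged:
By the outcome, as a careful person would: the job done as asked, in the order asked, and still so for the second after the job is handed in, with the robot touching nothing.
It also fails if it takes over 64 s, if anything falls off the work surface, if the arm or the gripper's body presses on something with over 40 N, if the wrist force passes 120 N, or if a joint passes its speed limit or range.

ROBOT

A 6-joint arm with a two-finger parallel gripper is mounted at the origin on the work surface. World frame = base frame: x ahead of the robot, y to its left, z up, the work surface at z = 0. Lengths are in m, angles in rad, forces in N, time in s.
With the tool pointing down it reaches from about 0.35 to 0.775 m from the base axis. Payload 5.5 kg.
Tool frame: the origin (TCP) lies between the finger pads; the fingertips stand env.nose_length ahead of it and the grasp point (between the pads) lies 8 mm behind it (env.nose_length is the distance from the TCP to the fingertips, in m); z points along the fingers, y is the direction in which the jaws open and shut (so a half turn about z gives the same grasp; the last joint's range is limited). The gripper opens to 85 mm and grips with 20 to 120 N. Pads are 22 mm wide; open, the fingers measure 114 mm over their backs; the gripper's body (76 mm by 85 mm) begins 54 mm behind the grasp point. The pads swing forward as they close: fully open they stand 13 mm farther back than shut.
Start: joints at [-0.14, 0.313, 0.046, 1.304, 0, 1.431], TCP at [0.575, -0, 0.242] pointing down, gripper open.
Joint ranges: [-2.76, 2.76], [-0.86, 1.69], [-1.03, 1.26], [-2.2, 2.34], [-1.47, 1.5], [-3.14, 3.14]. Speed limits (rad/s): [2.57, 2.57, 3.14, 3.14, 3.14, 3.14].

INTERFACE

Orientations are given as a unit quaternion [w, x, y, z].
In Python, from workcell import env gives the robot as it stands. The module is installed in compiled form; this text tells all that it offers.
- The arm moves only by the shell command python3 -m creep 'ROWS' [FORCE]. ROWS is a JSON object of lists of equal length, an entry for each row: "hand": the finger opening in mm, from 0 to 85.4; "delta_pos": the shift along the tool's x, y, z scaled (see below), a list of three; "turn": the turn about the tool's z scaled (see below). In form: {"hand": [hand, ...], "delta_pos": [[dx, dy, dz], ...], "turn": [turn, ...]}. A call has exactly 5 rows; each row shifts and turns the commanded pose from where the row before left it, along the tool's axes as they then stand; what a row does not reach is not made up. The controller multiplies each number of a shift by 0.8 m and each number of a turn by 5 degrees. A row lasts 1/12 s, in which the tool goes at most 41.7 mm and 7.16 degrees, less where a joint would pass 70% of its speed; a pose out of reach is approached as far as the arm can. A call with a number of a shift or a turn outside -1 to 1 is refused whole. A call with a gripper value outside its range is refused whole. The fingers move at their own pace and stop on an object; FORCE is the grip in N (left out, the last holds). Time passes only in rows, so rows that do not move let the fingers close, or fill a call up. It gives the time, the measured TCP pose, the force and the opening at its end, in the units of the state.
- env.get_state(): the state, without advancing time (a new reading comes with each control period).
- env.read_camera(name): name is "scene" or "side" or "wrist"; returns a dict with "pixels" (384x512x3 uint8, red, green, blue), "depth" (384x512 float32, m along the optical axis (not along the pixel's ray), 0 where there is no reading), "fx", "fy", "cx", "cy" (pixels), "origin" and "orientation" of the camera in the world. Camera axes: x right, y down, z forward; pixel columns grow to the right and rows downward; lengths in m; the calibration is good to about 2 mm. A picture is of the moment at which its call begins.
- env.hand_in(): hands the job in, once; it reports no verdict.
Trained networks look in the newest picture that a camera, given by its name, has taken for a name from the list of things; names that differ only in an ending like _2 or _b are one class to them, and where a whole thing is asked for, a point or a joint stands for the part that bears it (a point fixed in the world has none). Each returns a list of dicts, best first, with "score" (0 to 1); they miss things now and then, are a little off and sometimes report something else, mostly with a low value. They report only what shows in the picture. A call takes as long as a camera call. They do not tell look-alikes from the thing itself.
- env.find_in(camera, target): "location" ([row, column] in pixels, amid what is visible of it).
- env.pinpoint(camera, target): "location" ([row, column] in pixels: a listed point, or the origin of a listed thing).
The state is a dict: "clock": time; "joint_pos": joint angles; "qvel": joint speeds; "tau": joint torques, N m; "tcp_pos": TCP position; "orientation": TCP orientation; "wrist_force": force on the tool from outside, world axes, zero at the start; "ft_torque": the same for the moment, N m; "finger_gap": finger opening in m.
Only numpy, scipy, OpenCV 4.12 (cv2) and the standard library are available. Lean on these libraries where they do the work, as an engineer would, in place of code of your own. Each camera call takes 0.05 s, during which the arm holds its last target.

## Working session

There is one attempt and no reset: what is moved stays moved. The work goes in short steps, Python scripts to look and compute and a shell command to move; the robot and the scene stay as the last step left them, time stands still between calls to the robot, and variables do not carry over. Pictures are saved under pics/ and viewed, and the job is handed in when it is done.

```bash
mkdir -p pics; ls
cat > h.py <<'E'
import numpy as np, cv2
from workcell import env
from scipy.spatial.transform import Rotation as R
def rot(q): return R.from_quat([q[1],q[2],q[3],q[0]]).as_matrix()
def cloud(c):
    d=c["depth"]; v,u=np.mgrid[0:d.shape[0],0:d.shape[1]]
    P=np.stack([(u-c["cx"])/c["fx"]*d,(v-c["cy"])/c["fy"]*d,d],-1)
    W=P@rot(c["orientation"]).T+np.array(c["origin"]); W[d<=0]=np.nan
    return W
def px2plane(c,rc,z):
    r,cc=rc; ray=rot(c["orientation"])@np.array([(cc-c["cx"])/c["fx"],(r-c["cy"])/c["fy"],1])
    o=np.array(c["origin"]); return o+ray*(z-o[2])/ray[2]
def save(c,name,box=None,s=1.5):
    p=c["pixels"][:,:,::-1]
    if box: p=p[box[0]:box[1],box[2]:box[3]]
    cv2.imwrite("pics/"+name,cv2.resize(p,None,fx=s,fy=s,interpolation=cv2.INTER_CUBIC))
def st():
    s=env.get_state(); m=rot(s["orientation"])
    print("t",round(s["clock"],2),"tcp",np.round(s["tcp_pos"],4),"x",np.round(m[:,0],3),"y",np.round(m[:,1],3),"z",np.round(m[:,2],3),"gap",round(s["finger_gap"],4),"F",np.round(s["wrist_force"],1),"q",np.round(s["joint_pos"],2))
E
python3 - <<'E'
from h import *
import pickle
st(); print(env.nose_length)
for n in ["scene","side"]:
    c=env.read_camera(n); save(c,n+"0.png"); pickle.dump(c,open(n+"0.pkl","wb"))
    print(n,np.round(c["origin"],3))
    W=cloud(c)
    for t in ["pan","tare_key_top","dish","long_pin","short_pin","long_pin_mid"]:
        for k,d in enumerate(env.pinpoint(n,t)[:4]):
            z={"pan":.052,"tare_key_top":.055,"long_pin_mid":.035}.get(t,0)
            print(t,round(d["score"],2),np.round(d["location"],0),np.round(px2plane(c,d["location"],z),3))
E
```

```text
pics
t 0.0 tcp [5.745e-01 1.000e-04 2.414e-01] x [-0.  1.  0.] y [ 1.     0.    -0.002] z [-0.002  0.    -1.   ] gap 0.0851 F [-0.5 -0.4 -0.1] q [-0.14  0.31  0.05  1.3   0.    1.43]
0.011
scene [1.28  0.9   0.985]
pan 0.6 [184. 216.] [ 0.625 -0.109  0.052]
tare_key_top 0.65 [167. 254.] [ 0.484 -0.097  0.055]
dish 0.81 [193. 338.] [0.329 0.126 0.   ]
dish 0.68 [141. 200.] [ 0.48  -0.413  0.   ]
dish 0.62 [227. 325.] [0.471 0.206 0.   ]
long_pin 0.75 [266. 288.] [ 0.655  0.249 -0.   ]
long_pin 0.26 [237. 287.] [0.583 0.166 0.   ]
short_pin 0.44 [275. 360.] [0.534 0.394 0.   ]
long_pin_mid 0.45 [258. 289.] [0.657 0.254 0.035]
long_pin_mid 0.42 [238. 286.] [0.612 0.193 0.035]
side [0.279 0.846 0.593]
pan 0.89 [181. 232.] [ 0.623 -0.105  0.052]
tare_key_top 0.49 [185. 276.] [ 0.482 -0.109  0.055]
tare_key_top 0.29 [182. 235.] [ 0.609 -0.096  0.055]
dish 0.72 [260. 310.] [0.338 0.144 0.   ]
dish 0.62 [271. 250.] [0.469 0.222 0.   ]
long_pin 0.8 [263. 174.] [0.656 0.242 0.   ]
long_pin 0.65 [256. 197.] [0.613 0.204 0.   ]
short_pin 0.63 [320. 197.] [0.532 0.39  0.   ]
long_pin_mid 0.82 [242. 193.] [0.622 0.196 0.035]
long_pin_mid 0.75 [252. 175.] [0.65  0.241 0.035]
```

View pics/scene0.png

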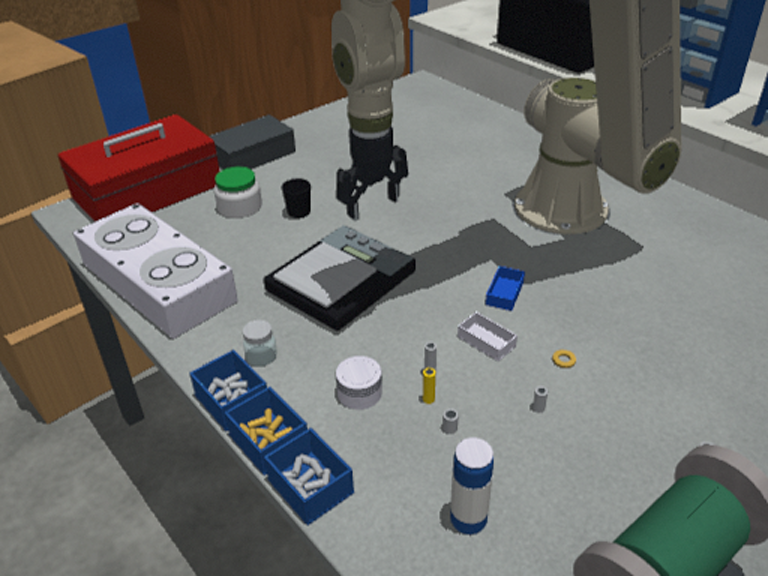

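View pics/side0.png

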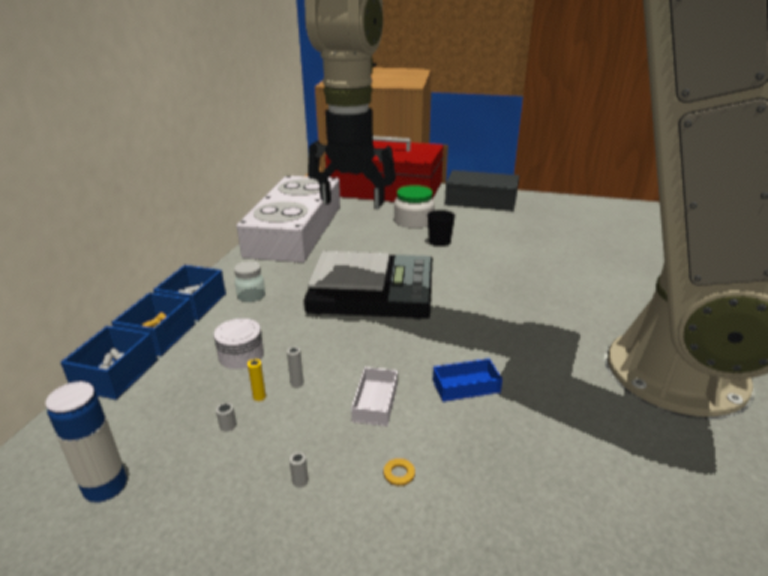

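The scene and side views show these things (scene pixels at original scale, row,col):
- **Pin-like:** grey tall pin (237,287), yellow look-alike (256,286), short fat grey (280,300), grey pin (266,360).
- **Dishes:** silver dish (224,325), blue look-alike (192,337).
- **Balance:** centred near (184,220), keys to its upper right.

Next I'll measure heights by depth.

Run:
```python
from h import *
import pickle
for n in ["scene","side"]:
    c=pickle.load(open(n+"0.pkl","rb")); W=cloud(c); z=W[...,2]
    ok=np.isfinite(z)&(z>0.006)&(z<.2)&(W[...,0]>.3)&(W[...,0]<.8)&(W[...,1]>-.25)&(W[...,1]<.5)
    k,l,s,ce=cv2.connectedComponentsWithStats(ok.astype(np.uint8),connectivity=4)
    for i in range(1,k):
        if s[i,4]<25: continue
        p=W[l==i]; q=p[p[:,2]>p[:,2].max()-.006]
        print(n,"px rc",ce[i][::-1].round(),s[i,4],"min",p.min(0).round(3),"max",p.max(0).round(3),"topmean",q.mean(0).round(4))
    # bench level
    b=(np.abs(z)<.01)&(W[...,0]>.4)&(W[...,0]<.6)&(W[...,1]>.1)&(W[...,1]<.4); print("bench z",np.median(z[b]))
    # pan top
    m=ok&(z>.055)&(z<.07)&(W[...,1]<.05)
    p=W[m]; print("pan",cv2.minAreaRect((p[:,:2]*1000).astype(np.float32)),np.median(p[:,2]))
    m=ok&(z>.01)&(z<.04)&(W[...,0]>.4)&(W[...,0]<.54)&(W[...,1]>.15)&(W[...,1]<.28)
    p=W[m]; print("dish",cv2.minAreaRect((p[:,:2]*1000).astype(np.float32)),p[:,2].max())
c=pickle.load(open("scene0.pkl","rb")); save(c,"crop_s.png",(215,295,270,380),6)
c=pickle.load(open("side0.pkl","rb")); save(c,"crop_b.png",(160,215,200,295),6)
```

```text
scene px rc [185. 226.] 4002 min [ 0.413 -0.239  0.006] max [0.721 0.01  0.07 ] topmean [ 0.627  -0.106   0.0651]
scene px rc [188. 151.] 203 min [ 0.776 -0.249  0.008] max [ 0.8   -0.204  0.096] topmean [ 0.7902 -0.2276  0.092 ]
scene px rc [194. 334.] 256 min [0.3   0.082 0.006] max [0.403 0.182 0.034] topmean [0.3566 0.133  0.0305]
scene px rc [223. 324.] 505 min [0.441 0.155 0.006] max [0.51  0.262 0.034] topmean [0.4764 0.2124 0.03  ]
scene px rc [248. 286.] 317 min [0.605 0.19  0.006] max [0.674 0.259 0.076] topmean [0.6393 0.2238 0.0715]
scene px rc [239. 376.] 92 min [0.383 0.318 0.006] max [0.427 0.361 0.013] topmean [0.4053 0.3401 0.0089]
scene px rc [255. 239.] 894 min [0.704 0.114 0.006] max [0.785 0.195 0.061] topmean [0.7445 0.1541 0.0566]
scene px rc [266. 360.] 130 min [0.52  0.376 0.007] max [0.544 0.398 0.048] topmean [0.531  0.3871 0.0452]
scene px rc [280. 300.] 133 min [0.665 0.304 0.006] max [0.692 0.332 0.041] topmean [0.6791 0.3186 0.0372]
scene px rc [320. 318.] 947 min [0.754 0.439 0.006] max [0.8   0.493 0.164] topmean [0.7783 0.4644 0.1602]
bench z 0.00031
[... 1143 characters left out ...]
de px rc [277. 150.] 176 min [0.661 0.307 0.006] max [0.685 0.334 0.036] topmean [0.6729 0.3212 0.0333]
side px rc [312. 199.] 210 min [0.515 0.378 0.006] max [0.536 0.4   0.046] topmean [0.5256 0.3902 0.0431]
side px rc [309. 261.] 28 min [0.407 0.322 0.006] max [0.421 0.346 0.009] topmean [0.4133 0.3334 0.0068]
side px rc [314. 273.] 34 min [0.38  0.323 0.006] max [0.392 0.354 0.009] topmean [0.3855 0.339  0.007 ]
bench z -0.0018338367215536833
pan ((631.8588256835938, -130.1884765625), (223.4270477294922, 338.54083251953125), 87.66305541992188) 0.0594953883726515
dish ((471.8052978515625, 211.04473876953125), (55.82210159301758, 104.00910949707031), 5.398795127868652) 0.030881014518668426
```

View pics/crop_s.png

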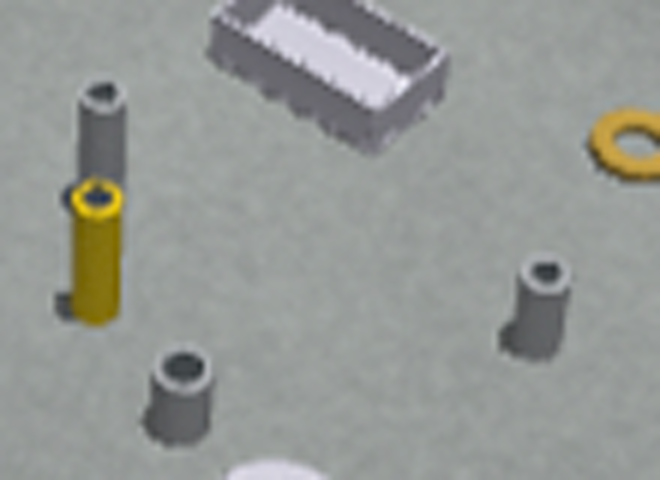

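View pics/crop_b.png

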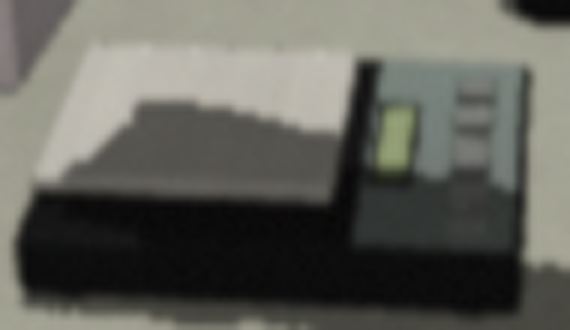

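Candidates for long_pin by height:
- Grey pin, scene (237,287): top at about 70 mm, world (0.611, 0.203). **This is the long pin.**
- Yellow, (256,286): look-alike, ignore.
- Grey, (266,360): 45 mm, the short pin.
- Grey, (280,300): 36 mm and fatter, the socket.

The dish is the silver one at (0.474, 0.211), not the blue one. Close crops confirm both choices. Next I'll check the wrist view for the balance.

Run:
```python
from h import *
import pickle
c=env.read_camera("wrist"); save(c,"w0.png"); pickle.dump(c,open("w0.pkl","wb"))
print(np.round(c["origin"],3),np.round(rot(c["orientation"]),2).tolist())
for t in ["pan","tare_key_top","key_left","key_mid","key_right","dish","long_pin"]:
    for d in env.pinpoint("wrist",t)[:2]:
        z={"pan":.052,"tare_key_top":.055}.get(t,0.055 if 'key' in t else 0)
        print(t,round(d["score"],2),np.round(d["location"],0),np.round(px2plane(c,d["location"],z),3))
```

```text
[0.575 0.069 0.374] [[1.0, -0.0, -0.0], [-0.0, -0.96, -0.27], [-0.0, 0.27, -0.96]]
pan 0.72 [250. 290.] [ 0.616 -0.107  0.052]
tare_key_top 0.75 [248. 184.] [ 0.474 -0.103  0.055]
tare_key_top 0.22 [  4. 294.] [0.611 0.181 0.055]Traceback (most recent call last):
  File "<stdin>", line 6, in <module>
ValueError: it knows: cup, dish, long_pin, long_pin_mid, pan, piston, short_pin, socket, tare_key_top, washer
```

View pics/w0.png

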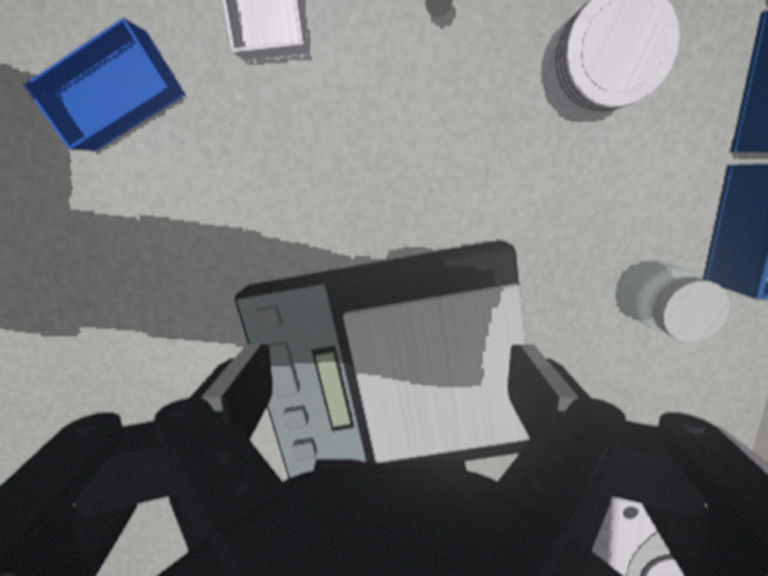

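The wrist view shows the balance yawed about 10°, with the pan's corners at (209,230), (190,346) and (308,250) (row,col). The tare key's centre is at about (246,190).

Run:
```python
from h import *
import pickle
c=pickle.load(open("w0.pkl","rb"))
A,B,C=[px2plane(c,np.array(p)/1.5,.062) for p in [(313,345),(285,519),(462,375)]]
print(A,B,C,np.linalg.norm(A-B),np.linalg.norm(A-C),"yaw",np.degrees(np.arctan2(*(B-A)[1::-1])),np.degrees(np.arctan2(-(A-C)[0],(A-C)[1])),"centre",(B+C)/2)
W=cloud(c);z=W[...,2]
m=np.isfinite(z)&(z>.057)&(z<.068)&(W[...,0]>.53)&(W[...,0]<.72)&(W[...,1]<0.0); 
k,l,s,ce=cv2.connectedComponentsWithStats(m.astype(np.uint8))
i=1+np.argmax(s[1:,4]); p=W[l==i]; print(s[i],np.median(p[:,2])); print(p[:,:2].min(0),p[:,:2].max(0))
yaw=np.radians(10)
# fit: front & left edges
for yawd in (8,9,10,11,12):
    a=np.radians(yawd);ex=np.array([np.cos(a),np.sin(a)]);ey=np.array([-np.sin(a),np.cos(a)])
    u=p[:,:2]@ex;v=p[:,:2]@ey; print(yawd,np.percentile(u,[.3,99.7]),np.percentile(v,[.3,99.7]))
# tare key: px corners
for q in [(246*1.5,190*1.5)]: print(px2plane(c,np.array(q)/1.5,.055))
k=np.isfinite(z)&(z>.0495)&(z<.06)&(W[...,0]<.52)&(W[...,0]>.4)&(W[...,1]<0)
n,l,s,ce=cv2.connectedComponentsWithStats(k.astype(np.uint8))
for i in range(1,n):
    if s[i,4]>15: q=W[l==i]; print(s[i],ce[i],q.mean(0),q.min(0),q.max(0))
```

```text
[ 0.53771695 -0.04421286  0.062     ] [ 0.68064333 -0.02003119  0.062     ] [ 0.56118321 -0.19172462  0.062     ] 0.14495758653158713 0.14936661115204666 yaw 9.602916020031039 9.038905774509056 centre [ 0.62091327 -0.1058779   0.062     ]
[  229   189   124   119 10883] 0.06147146321831065
[ 0.53586999 -0.19195708] [ 0.7024901 -0.0195167]
8 [0.52545614 0.67214854] [-0.26561318 -0.11501908]
9 [0.52269856 0.66959049] [-0.27536303 -0.12626701]
10 [0.51947903 0.666725  ] [-0.28568525 -0.13730548]
11 [0.51568914 0.66379389] [-0.29583471 -0.1473705 ]
12 [0.5113169  0.66075019] [-0.30652577 -0.15678293]
[ 0.48198018 -0.09948231  0.055     ]
[169 204  19  16 213] [177.94835681 211.70892019] [ 0.46969333 -0.05120656  0.05411889] [ 0.45881992 -0.06148502  0.04962244] [ 0.47973121 -0.04219496  0.05642559]
[179 228  20  36 494] [188.21255061 246.45546559] [ 0.4793465  -0.10069495  0.05425475] [ 0.46801319 -0.12578536  0.04951045] [ 0.49095793 -0.07535711  0.0566881 ]
[189 271  16  15 186] [196.41397849 277.84946237] [ 0.48710329 -0.14880512  0.05398758] [ 0.47612947 -0.16028734  0.04952303] [ 0.49742328 -0.14012607  0.05634047]
[195 292  16  15 179] [202.60893855 299.46368715] [ 0.49361805 -0.18406507  0.05391756] [ 0.48238351 -0.19590435  0.04958367] [ 0.50363049 -0.17492995  0.05680165]
```

```bash
python3 -m creep '{"hand":[85,85,85,85,85],"delta_pos":[[0.05,-0.025,0],[0.05,-0.025,0],[0.05,-0.025,0.01],[0.05,-0.025,0.01],[0.05,-0.025,0.01]],"turn":[-0.24,-0.24,-0.24,-0.24,-0.24]}' 40
python3 -m creep '{"hand":[85,85,85,85,85],"delta_pos":[[0,0,0],[0,0,0],[0,0,0],[0,0,0],[0,0,0]],"turn":[0,0,0,0,0]}'
cat > dish.py <<'E'
from h import *
import sys
st()
c=env.read_camera("wrist"); save(c,sys.argv[1])
W=cloud(c);z=W[...,2];cx,cy=map(float,sys.argv[2:4]);z0=float(sys.argv[4])
m=np.isfinite(z)&(z>z0+.02)&(z<z0+.04)&(np.hypot(W[...,0]-cx,W[...,1]-cy)<.07)
p=W[m]; r=cv2.minAreaRect((p[:,:2]*1000).astype(np.float32)); print("dish rim",r,np.percentile(p[:,2],95))
for d in env.pinpoint("wrist","dish")[:3]: print(d["score"],d["location"],px2plane(c,d["location"],z0))
E
python3 dish.py w1.png 0.474 0.211 0
```

```text
clock: 1.27
tcp_pos: [0.4743, 0.1818, 0.2203]
orientation: [0.0, 0.669, 0.743, 0.0]
wrist_force: [0.6, 1.2, -0.8]
finger_gap: 0.0848
clock: 1.68
tcp_pos: [0.4763, 0.1794, 0.2206]
orientation: [0.0, 0.67, 0.742, 0.0]
wrist_force: [0.3, 0.1, 0.2]
finger_gap: 0.0851
t 1.68 tcp [0.4763 0.1794 0.2206] x [-0.102  0.995 -0.   ] y [0.995 0.102 0.001] z [ 0.001 -0.    -1.   ] gap 0.0851 F [0.3 0.1 0.2] q [ 0.2   0.19 -0.17  1.21 -0.    1.67]
dish rim ((474.7251281738281, 212.06195068359375), (55.95330810546875, 99.17011260986328), 5.534416198730469) 0.030546088722657516
0.82 [147.5, 260.7] [0.47499585 0.2065036  0.        ]
0.73 [188.9, 158.1] [0.33976157 0.13544699 0.        ]
```

View pics/w1.png

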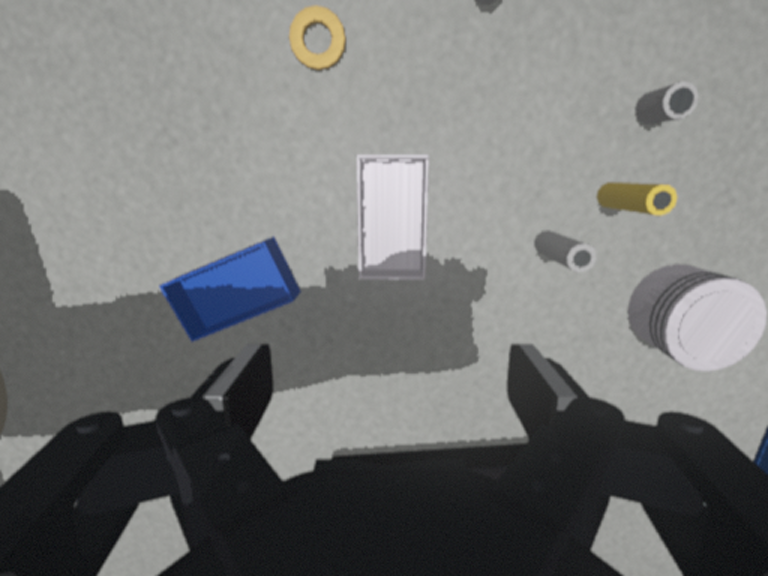

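The wrist view shows the silver dish at (145,262), clear of the blue one at (192,155). The three pins are at right. The rim fit agrees with the earlier estimate, so I'm descending.

```bash
python3 -m creep '{"hand":[85,85,85,85,85],"delta_pos":[[0.021,0.001,0.04],[0.02,0.001,0.05],[0,0,0.05],[0,0,0.04],[0,0,0.02]],"turn":[0,0,0,0,0]}' 25
python3 -m creep '{"hand":[85,85,85,85,85],"delta_pos":[[0,0,0],[0,0,0],[0,0,0],[0,0,0],[0,0,0]],"turn":[0,0,0,0,0]}'
python3 -c "from h import *;st()"
```

```text
clock: 2.2
tcp_pos: [0.4711, 0.2115, 0.0575]
orientation: [-0.001, 0.67, 0.743, -0.002]
wrist_force: [0.0, -0.3, 0.4]
finger_gap: 0.0853
clock: 2.62
tcp_pos: [0.4749, 0.213, 0.0634]
orientation: [0.001, 0.669, 0.743, 0.001]
wrist_force: [0.1, -0.3, 0.2]
finger_gap: 0.0851
t 2.62 tcp [0.4749 0.213  0.0634] x [-0.104  0.995  0.001] y [0.995 0.104 0.004] z [ 0.003  0.001 -1.   ] gap 0.0851 F [ 0.1 -0.3  0.2] q [ 0.27  0.33 -0.39  0.84 -0.    1.73]
```

```bash
python3 -m creep '{"hand":[85,85,85,85,85],"delta_pos":[[0,0,0.02],[0,0,0.02],[0,0,0.01],[0,0,0.006],[0,0,0]],"turn":[0,0,0,0,0]}' 25
python3 -m creep '{"hand":[75,66,60,56,50],"delta_pos":[[0,0,0],[0,0,0],[0,0,0],[0,0,0],[0,0,0]],"turn":[0,0,0,0,0]}' 25
python3 -m creep '{"hand":[45,45,45,45,45],"delta_pos":[[0,0,0],[0,0,0],[0,0,0],[0,0,0],[0,0,0]],"turn":[0,0,0,0,0]}' 25
python3 -c "from h import *;st()"
```

```text
clock: 3.03
tcp_pos: [0.473, 0.2126, 0.0165]
orientation: [-0.0, 0.669, 0.743, -0.0]
wrist_force: [-0.1, -0.1, 0.2]
finger_gap: 0.0849
clock: 3.45
tcp_pos: [0.4743, 0.213, 0.0177]
orientation: [0.001, 0.669, 0.743, 0.001]
wrist_force: [0.0, 0.1, 4.2]
finger_gap: 0.0555
clock: 3.87
tcp_pos: [0.4743, 0.213, 0.0177]
orientation: [0.001, 0.669, 0.743, 0.001]
wrist_force: [0.2, -0.6, 6.6]
finger_gap: 0.0553
t 3.87 tcp [0.4743 0.213  0.0177] x [-0.105  0.995  0.   ] y [0.995 0.105 0.002] z [ 0.002  0.001 -1.   ] gap 0.0553 F [ 0.2 -0.6  6.6] q [ 0.27  0.39 -0.44  0.74 -0.    1.73]
```

```bash
python3 -m creep '{"hand":[45,45,45,45,45],"delta_pos":[[0,0,-0.01],[0,0,-0.02],[0,0,-0.04],[0,0,-0.05],[0,0,-0.05]],"turn":[0,0,0,0,0]}' 25
python3 - <<'E'
from h import *
st()
c=env.read_camera("side");save(c,"s1.png",(130,290,150,350),3)
E
```

```text
clock: 4.28
tcp_pos: [0.4718, 0.2123, 0.1536]
orientation: [-0.001, 0.669, 0.743, -0.001]
wrist_force: [1.4, 0.7, -0.5]
finger_gap: 0.0557
t 4.28 tcp [0.4718 0.2123 0.1536] x [-0.105  0.995 -0.001] y [ 0.995  0.105 -0.003] z [-0.003 -0.001 -1.   ] gap 0.0557 F [ 1.4  0.7 -0.5] q [ 0.27  0.25 -0.26  1.06  0.    1.73]
```

View pics/s1.png

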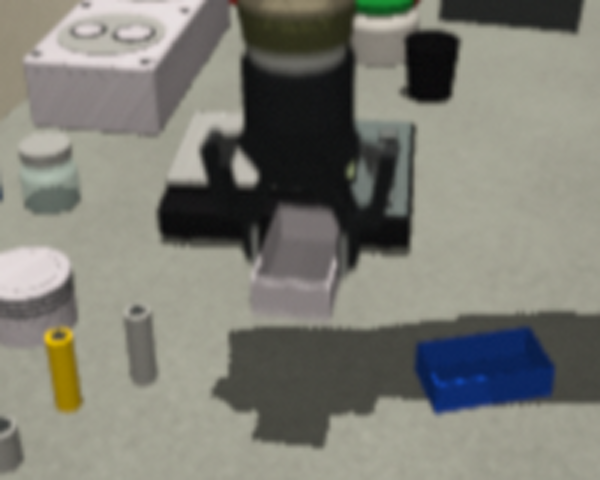

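The side view shows the dish level between the fingers at (side-crop) about (270,300), well lifted. Carrying it over the pan.

```bash
python3 -m creep '{"hand":[45,45,45,45,45],"delta_pos":[[-0.03,0.01,0],[-0.04,0.014,0],[-0.045,0.015,0],[-0.045,0.015,0],[-0.045,0.015,0]],"turn":[0,0,0,0,0]}' 25
python3 -m creep '{"hand":[45,45,45,45,45],"delta_pos":[[-0.045,0.015,0],[-0.045,0.015,0],[-0.045,0.015,0],[-0.045,0.015,0],[-0.03,0.012,0]],"turn":[0,0,0,0,0]}' 25
python3 -m creep '{"hand":[45,45,45,45,45],"delta_pos":[[0,0,0],[0,0,0],[0,0,0],[0,0,0],[0,0,0]],"turn":[-0.35,-0.35,0,0,0]}' 25
python3 - <<'E'
from h import *
st()
c=env.read_camera("wrist");save(c,"w2.png")
for t in ["pan","tare_key_top"]:
    for d in env.pinpoint("wrist",t)[:2]: print(t,d["score"],d["location"],px2plane(c,d["location"],.052 if t=="pan" else .055))
E
```

```text
clock: 4.75
tcp_pos: [0.5454, 0.0541, 0.153]
orientation: [-0.0, 0.669, 0.743, -0.0]
wrist_force: [0.8, 1.5, -0.5]
finger_gap: 0.0556
clock: 5.17
tcp_pos: [0.6209, -0.1091, 0.1526]
orientation: [0.0, 0.67, 0.742, -0.0]
wrist_force: [0.6, 0.4, -0.2]
finger_gap: 0.056
clock: 5.58
tcp_pos: [0.6199, -0.1053, 0.1527]
orientation: [-0.0, 0.646, 0.763, -0.0]
wrist_force: [0.4, 0.2, -0.1]
finger_gap: 0.0555
t 5.58 tcp [ 0.6199 -0.1053  0.1527] x [-0.165  0.986  0.   ] y [ 0.986  0.165 -0.   ] z [-0.  0. -1.] gap 0.0555 F [ 0.4  0.2 -0.1] q [-0.3   0.45  0.03  1.15  0.    1.11]
```

View pics/w2.png

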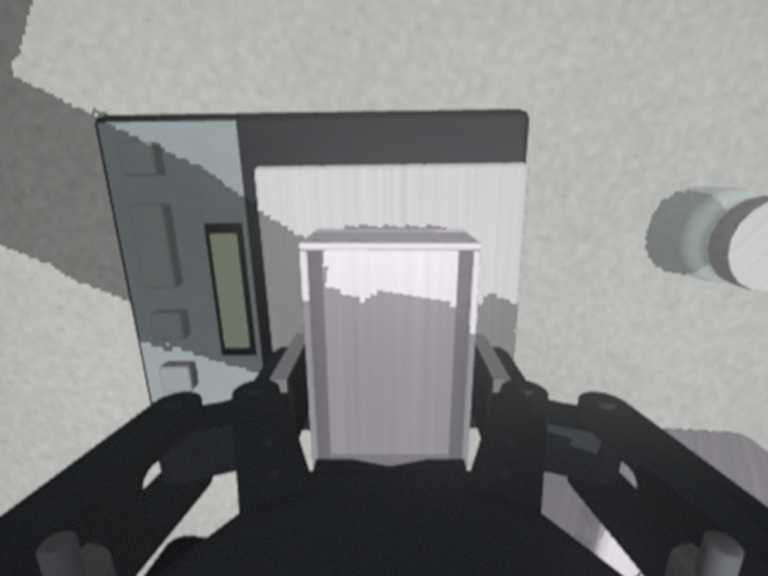

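The dish is centred over the pan and aligned with it (dish columns 300–480, pan 257–525 in the enlarged view). Lowering.

```bash
python3 -m creep '{"hand":[45,45,45,45,45],"delta_pos":[[0,0.001,0.025],[0,0.001,0.03],[0,0,0.02],[0,0,0.01],[0,0,0]],"turn":[0,0,0,0,0]}' 25
python3 -m creep '{"hand":[45,45,45,45,45],"delta_pos":[[0,0,0.001],[0,0,0.001],[0,0,0],[0,0,0],[0,0,0]],"turn":[0,0,0,0,0]}' 25
python3 -c "from h import *;st()"
```

```text
clock: 6.15
tcp_pos: [0.6203, -0.1046, 0.0827]
orientation: [-0.002, 0.646, 0.763, -0.001]
wrist_force: [-0.3, 1.3, -0.5]
finger_gap: 0.0553
clock: 6.57
tcp_pos: [0.6224, -0.1056, 0.0842]
orientation: [0.001, 0.646, 0.763, 0.0]
wrist_force: [-0.1, 0.1, -1.7]
finger_gap: 0.0559
t 6.57 tcp [ 0.6224 -0.1056  0.0842] x [-0.165  0.986 -0.001] y [0.986 0.165 0.001] z [ 0.002 -0.    -1.   ] gap 0.0559 F [-0.1  0.1 -1.7] q [-0.3   0.5  -0.06  1.    0.    1.11]
```

```bash
python3 -m creep '{"hand":[45,45,45,45,45],"delta_pos":[[0,0,0.001],[0,0,0.001],[0,0,0.001],[0,0,0],[0,0,0]],"turn":[0,0,0,0,0]}' 25
python3 -m creep '{"hand":[45,45,45,45,45],"delta_pos":[[0,0,0.001],[0,0,0],[0,0,0],[0,0,0],[0,0,0]],"turn":[0,0,0,0,0]}' 25
python3 -m creep '{"hand":[45,45,45,45,45],"delta_pos":[[0,0,0.001],[0,0,0],[0,0,0],[0,0,0],[0,0,0]],"turn":[0,0,0,0,0]}' 25
python3 -c "from h import *;st()"
```

```text
clock: 6.98
tcp_pos: [0.6217, -0.1054, 0.0807]
orientation: [-0.0, 0.646, 0.763, -0.0]
wrist_force: [-0.2, -0.0, -1.5]
finger_gap: 0.0551
clock: 7.4
tcp_pos: [0.6219, -0.1054, 0.08]
orientation: [0.0, 0.646, 0.763, 0.0]
wrist_force: [-0.5, -0.4, -0.9]
finger_gap: 0.0553
clock: 7.82
tcp_pos: [0.622, -0.1054, 0.0797]
orientation: [0.0, 0.646, 0.763, 0.0]
wrist_force: [-1.9, 0.1, 3.8]
finger_gap: 0.0555
t 7.82 tcp [ 0.622  -0.1054  0.0797] x [-0.165  0.986 -0.   ] y [0.986 0.165 0.001] z [ 0.001 -0.    -1.   ] gap 0.0555 F [-1.9  0.1  3.8] q [-0.3   0.51 -0.07  0.99  0.    1.11]
```

Contact at the expected height. Releasing and rising.

```bash
python3 -m creep '{"hand":[57,60,65,72,80],"delta_pos":[[0,0,0],[0,0,0],[0,0,0],[0,0,0],[0,0,0]],"turn":[0,0,0,0,0]}'
python3 -m creep '{"hand":[80,80,80,80,80],"delta_pos":[[0,0,0],[0,0,-0.02],[0,0,-0.04],[0,0,-0.05],[0,0,-0.03]],"turn":[0,0,0,0,0]}'
python3 -m creep '{"hand":[60,30,0,0,0],"delta_pos":[[0,0,0],[0,0,0],[0,0,0],[0,0,0],[0,0,0]],"turn":[0,0,0,0,0]}' 30
python3 dish.py w3.png 0.622 -0.1055 0.062
```

```text
clock: 8.23
tcp_pos: [0.6218, -0.1054, 0.0789]
orientation: [-0.0, 0.646, 0.763, -0.0]
wrist_force: [0.5, -0.6, 0.2]
finger_gap: 0.0797
clock: 8.65
tcp_pos: [0.6226, -0.1056, 0.1947]
orientation: [0.001, 0.646, 0.763, 0.001]
wrist_force: [1.2, 0.3, -0.1]
finger_gap: 0.08
clock: 9.07
tcp_pos: [0.6209, -0.1051, 0.1894]
orientation: [-0.001, 0.646, 0.763, -0.001]
wrist_force: [-0.3, 0.5, 0.3]
finger_gap: 0.0193
t 9.07 tcp [ 0.6209 -0.1051  0.1894] x [-0.165  0.986  0.001] y [ 0.986  0.165 -0.003] z [-0.003  0.001 -1.   ] gap 0.0193 F [-0.3  0.5  0.3] q [-0.3   0.44  0.1   1.24  0.    1.11]
dish rim ((622.0465087890625, -106.40229034423828), (56.014766693115234, 100.02362823486328), 9.406530380249023) 0.09236556422408604
0.7 [189.2, 259.9] [ 0.62141338 -0.10881121  0.062     ]
```

View pics/w3.png

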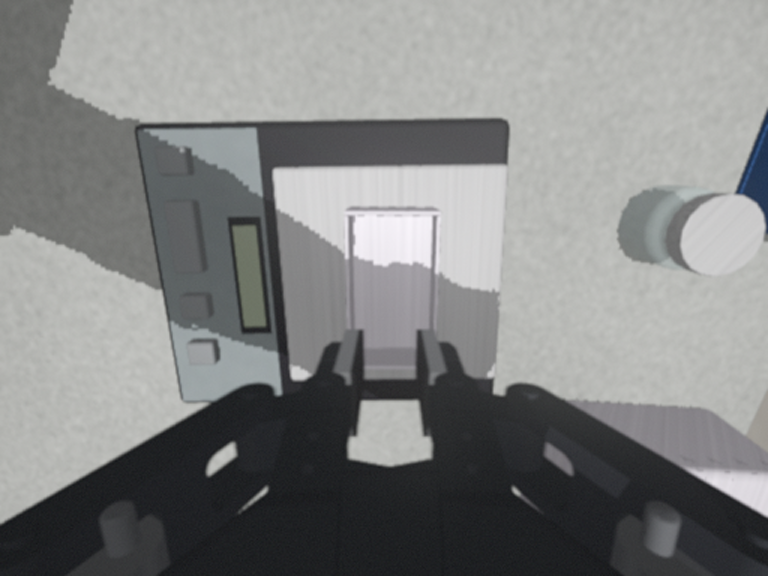

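The dish is upright and centred: its rim fits at (0.622, -0.106) and top at 92 mm, and by pixel it lies centred on the pan (columns 347–438 against 273–507). The tare key shows at about (158,124) unscaled; measuring it.

```bash
cat > keys.py <<'E'
from h import *
c=env.read_camera("wrist")
W=cloud(c);z=W[...,2]
k=np.isfinite(z)&(z>.0495)&(z<.06)&(W[...,0]<.52)&(W[...,0]>.4)&(W[...,1]<0)
n,l,s,ce=cv2.connectedComponentsWithStats(k.astype(np.uint8))
for i in range(1,n):
    if s[i,4]>15:
        q=W[l==i]; t=q[q[:,2]>.053]; print(ce[i].round(),s[i,4],"top mean",t.mean(0).round(4),cv2.minAreaRect((t[:,:2]*1000).astype(np.float32)))
s=env.get_state(); d=np.array([.4785,-.0998,0])-s["tcp_pos"]; m=rot(s["orientation"]); print("units to nominal",(m.T@d)/.8)
st()
E
python3 keys.py
```

```text
[115. 106.] 422 top mean [ 0.4693 -0.0521  0.0545] ((469.1381530761719, -52.16117858886719), (19.83057403564453, 16.69289779663086), 9.452790260314941)
[122. 157.] 1022 top mean [ 0.4782 -0.1007  0.0545] ((478.125244140625, -101.53524780273438), (20.53178596496582, 49.527854919433594), 10.671831130981445)
[130. 203.] 336 top mean [ 0.487  -0.1502  0.0545] ((486.83160400390625, -150.1374969482422), (20.24789047241211, 17.07587242126465), 10.1924467086792)
[134. 234.] 309 top mean [ 0.4931 -0.1854  0.0546] ((493.34832763671875, -185.59713745117188), (20.155635833740234, 18.012451171875), 12.516729354858398)
units to nominal [ 0.03594219 -0.17455433  0.23794503]
t 9.22 tcp [ 0.6213 -0.1052  0.1901] x [-0.165  0.986  0.001] y [ 0.986  0.165 -0.002] z [-0.002  0.001 -1.   ] gap 0.0004 F [ 0.3  0.6 -0.3] q [-0.3   0.44  0.1   1.24  0.    1.11]
```

```bash
python3 -m creep '{"hand":[0,0,0,0,0],"delta_pos":[[0.007,-0.03,0],[0.007,-0.04,0],[0.007,-0.04,0],[0.007,-0.04,0],[0.007,-0.025,0]],"turn":[0,0,0,0,0]}' 30
python3 -m creep '{"hand":[0,0,0,0,0],"delta_pos":[[0,0,0],[0,0,0.04],[0,0,0.045],[0,0,0.035],[0,0,0.02]],"turn":[0,0,0,0,0]}'
python3 -m creep '{"hand":[0,0,0,0,0],"delta_pos":[[0,0,0],[0,0,0],[0,0,0],[0,0,0],[0,0,0]],"turn":[0,0,0,0,0]}'
python3 - <<'E'
from h import *
st()
c=env.read_camera("wrist");save(c,"w4.png")
c=env.read_camera("side");save(c,"s4.png",(130,230,190,330),4)
E
```

```text
clock: 9.63
tcp_pos: [0.4759, -0.1004, 0.1906]
orientation: [-0.001, 0.646, 0.763, -0.001]
wrist_force: [0.1, 0.7, 0.3]
finger_gap: 0.0
clock: 10.05
tcp_pos: [0.4779, -0.1003, 0.0762]
orientation: [-0.002, 0.646, 0.763, -0.0]
wrist_force: [0.6, 0.1, -0.5]
finger_gap: 0.0002
clock: 10.47
tcp_pos: [0.4804, -0.1013, 0.0807]
orientation: [0.001, 0.646, 0.763, 0.0]
wrist_force: [0.4, 0.1, -0.0]
finger_gap: -0.0002
t 10.47 tcp [ 0.4804 -0.1013  0.0807] x [-0.165  0.986 -0.002] y [0.986 0.165 0.003] z [ 0.003 -0.001 -1.   ] gap -0.0002 F [ 0.4  0.1 -0. ] q [-0.37  0.26 -0.44  0.86  0.    1.03]
```

View pics/w4.png

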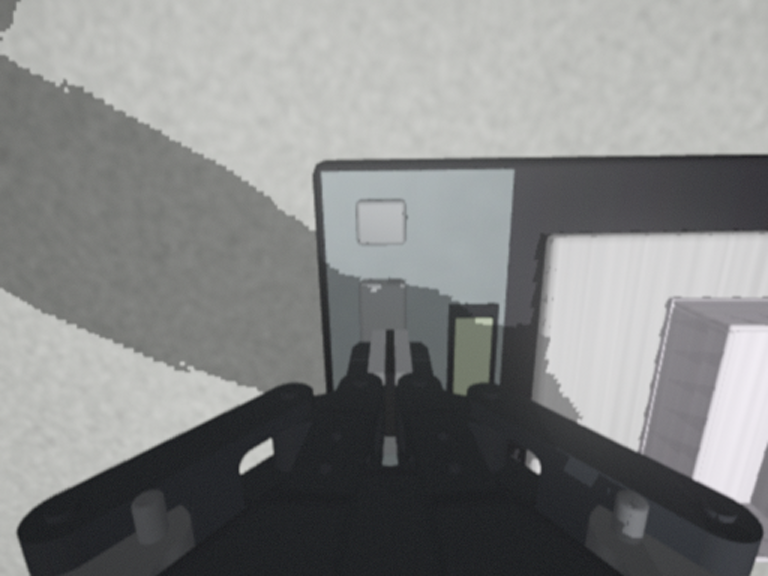

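View pics/s4.png

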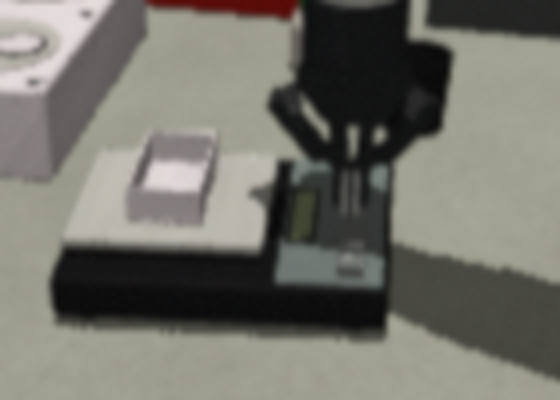

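The closed fingertips hang over the tare key, with the left narrow key well clear at (148,254) unscaled. Pressing now.

```bash
python3 -m creep '{"hand":[0,0,0,0,0],"delta_pos":[[0,-0.002,0.005],[0,0,0.006],[0,0,0.005],[0,0,0.002],[0,0,0]],"turn":[0,0,0,0,0]}'
python3 -m creep '{"hand":[0,0,0,0,0],"delta_pos":[[0,0,0.002],[0,0,0.002],[0,0,0.002],[0,0,0.001],[0,0,0]],"turn":[0,0,0,0,0]}'
python3 -m creep '{"hand":[0,0,0,0,0],"delta_pos":[[0,0,0.001],[0,0,0.001],[0,0,0],[0,0,0],[0,0,0]],"turn":[0,0,0,0,0]}'
python3 -c "from h import *;st()"
```

```text
clock: 10.98
tcp_pos: [0.4773, -0.1011, 0.0643]
orientation: [-0.0, 0.646, 0.763, -0.0]
wrist_force: [-0.0, -0.6, 1.5]
finger_gap: -0.0002
clock: 11.4
tcp_pos: [0.4774, -0.1011, 0.06]
orientation: [0.0, 0.646, 0.763, -0.0]
wrist_force: [-3.1, 1.0, 9.7]
finger_gap: -0.0001
clock: 11.82
tcp_pos: [0.4775, -0.1011, 0.0597]
orientation: [0.0, 0.646, 0.763, 0.0]
wrist_force: [-6.9, 2.7, 22.3]
finger_gap: 0.0001
t 11.82 tcp [ 0.4775 -0.1011  0.0597] x [-0.165  0.986 -0.001] y [0.986 0.165 0.001] z [ 0.001 -0.001 -1.   ] gap 0.0001 F [-6.9  2.7 22.3] q [-0.37  0.28 -0.47  0.81 -0.    1.03]
```

The key hit its stop (TCP at 0.0597 m, 22 N, 6 mm below first contact). Releasing.

```bash
python3 -m creep '{"hand":[0,0,0,0,0],"delta_pos":[[0,0,-0.01],[0,0,-0.03],[0,0,-0.045],[0,0,-0.05],[0,0,-0.04]],"turn":[0,0,0,0,0]}'
python3 -m creep '{"hand":[20,50,60,60,60],"delta_pos":[[0.02,0.03,0],[0.02,0.03,0],[0,0,0],[0,0,0],[0,0,0]],"turn":[0,0,0,0,0]}' 40
python3 keys.py
python3 -c "
from h import *
c=env.read_camera('wrist');save(c,'w5.png')"
```

```text
clock: 12.23
tcp_pos: [0.4777, -0.1011, 0.1999]
orientation: [0.001, 0.646, 0.763, 0.0]
wrist_force: [1.5, -0.2, 0.1]
finger_gap: -0.0003
clock: 12.65
tcp_pos: [0.519, -0.0615, 0.1969]
orientation: [-0.001, 0.646, 0.763, -0.0]
wrist_force: [-0.4, 0.2, -0.6]
finger_gap: 0.0598
[214. 165.] 324 top mean [ 0.4688 -0.052   0.0545] ((468.7932434082031, -52.00381851196289), (19.99075698852539, 16.460920333862305), 9.83434009552002)
[217. 209.] 784 top mean [ 0.4777 -0.1004  0.0545] ((477.63629150390625, -101.09085083007812), (19.84318733215332, 48.62279510498047), 10.257440567016602)
[220. 250.] 264 top mean [ 0.4863 -0.1498  0.0544] ((486.16192626953125, -149.99752807617188), (19.55778694152832, 16.65796661376953), 11.435548782348633)
[221. 277.] 249 top mean [ 0.4928 -0.1854  0.0545] ((492.8058166503906, -185.54257202148438), (19.254043579101562, 17.022491455078125), 7.891890048980713)
units to nominal [-0.0386443  -0.05717239  0.2462854 ]
t 12.7 tcp [ 0.5188 -0.0618  0.197 ] x [-0.165  0.986  0.   ] y [ 0.986  0.165 -0.001] z [-0.002  0.    -1.   ] gap 0.0596 F [0.3 0.8 0.4] q [-0.27  0.23 -0.18  1.16 -0.    1.13]
```

View pics/w5.png

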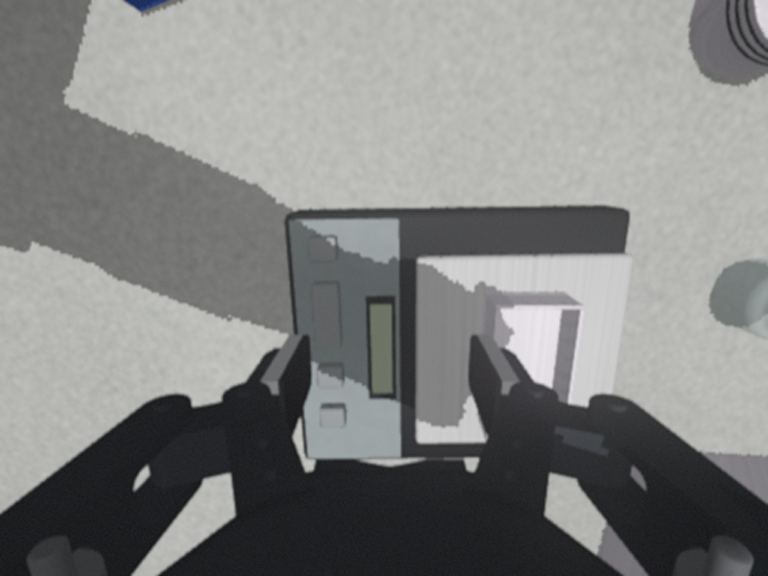

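The tare key is back up: its top reads 54.5 mm, as do its neighbours', so none was pressed and left down. The dish is undisturbed. Next, the long pin.

```bash
python3 -m creep '{"hand":[60,60,60,60,60],"delta_pos":[[0.03,0.02,0],[0.038,0.025,0],[0.038,0.025,0],[0.038,0.025,0],[0.038,0.025,0]],"turn":[0,0,0,0,0]}' 40
python3 -m creep '{"hand":[60,60,60,60,60],"delta_pos":[[0.038,0.025,0],[0.034,0.023,0],[0,0,0],[0,0,0],[0,0,0]],"turn":[0,0,1,1,1]}'
python3 -m creep '{"hand":[60,60,60,60,60],"delta_pos":[[0,0,0],[0,0,0],[0,0,0],[0,0,0],[0,0,0]],"turn":[1,0,0,0,0]}'
cat > pin.py <<'E'
from h import *
import sys
st()
c=env.read_camera("wrist"); save(c,sys.argv[1])
W=cloud(c);z=W[...,2]
m=np.isfinite(z)&(z>.06)&(z<.08)&(np.hypot(W[...,0]-.611,W[...,1]-.203)<.03)
p=W[m]; (x,y),r=cv2.minEnclosingCircle((p[:,:2]*1000).astype(np.float32)); print("pin",x,y,r,p[:,2].max(),p.mean(0),m.sum())
for d in env.pinpoint("wrist","long_pin_mid")[:3]: print(d["score"],d["location"],px2plane(c,d["location"],.035))
for d in env.pinpoint("wrist","long_pin")[:3]: print(d["score"],d["location"],px2plane(c,d["location"],0))
s=env.get_state(); print("units",rot(s["orientation"]).T@(np.array([x/1e3,y/1e3,.049])-s["tcp_pos"])/.8)
E
python3 pin.py w6.png
```

```text
clock: 13.17
tcp_pos: [0.5903, 0.0983, 0.1975]
orientation: [-0.0, 0.647, 0.763, -0.0]
wrist_force: [0.1, -0.7, -0.0]
finger_gap: 0.0598
clock: 13.58
tcp_pos: [0.6183, 0.1609, 0.1969]
orientation: [-0.0, 0.742, 0.671, -0.001]
wrist_force: [-0.1, 0.8, 0.6]
finger_gap: 0.06
clock: 14.0
tcp_pos: [0.6185, 0.1605, 0.1976]
orientation: [-0.0, 0.769, 0.64, -0.0]
wrist_force: [0.0, 0.6, 0.7]
finger_gap: 0.0597
t 14.0 tcp [0.6185 0.1605 0.1976] x [ 0.181  0.983 -0.   ] y [ 0.983 -0.181 -0.   ] z [-0. -0. -1.] gap 0.0597 F [0.  0.6 0.7] q [ 0.13  0.45  0.14  1.26 -0.    1.88]
pin 614.0582275390625 203.21514892578125 10.872427940368652 0.07189806952856487 [0.61436917 0.2034917  0.06946557] 389
0.57 [140.6, 247.4] [0.61236024 0.20385768 0.035     ]
0.56 [88.9, 284.4] [0.66074919 0.2492096  0.035     ]
0.96 [91.9, 285.0] [0.66449886 0.24827229 0.        ]
0.92 [139.7, 252.4] [0.61642898 0.20086734 0.        ]
units [ 0.05116113 -0.01525446  0.18580823]
```

View pics/w6.png

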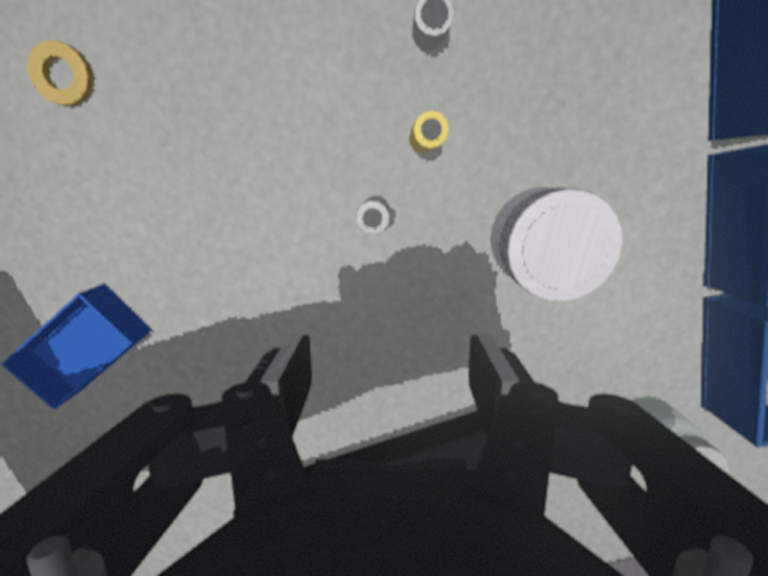

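The wrist view shows the grey long pin's top at (144,248), the yellow one at (86,287) and the piston at (163,377) (unscaled row,col). The pin is grasped free of both. Descending.

```bash
python3 -m creep '{"hand":[55,55,55,55,55],"delta_pos":[[0.026,-0.008,0.01],[0.025,-0.0075,0.02],[0,0,0.045],[0,0,0.04],[0,0,0.02]],"turn":[0,0,0,0,0]}' 40
python3 -m creep '{"hand":[55,55,55,55,55],"delta_pos":[[0,0,0],[0,0,0],[0,0,0],[0,0,0],[0,0,0]],"turn":[0,0,0,0,0]}'
python3 pin.py w7.png
```

```text
clock: 14.57
tcp_pos: [0.6116, 0.2035, 0.0856]
orientation: [-0.001, 0.768, 0.64, -0.002]
wrist_force: [-0.3, -0.2, -0.3]
finger_gap: 0.055
clock: 14.98
tcp_pos: [0.6153, 0.2035, 0.0917]
orientation: [0.001, 0.769, 0.639, 0.002]
wrist_force: [0.1, 0.6, 0.4]
finger_gap: 0.0549
t 14.98 tcp [0.6153 0.2035 0.0917] x [0.182 0.983 0.001] y [ 0.983 -0.182  0.003] z [ 0.004  0.001 -1.   ] gap 0.0549 F [0.1 0.6 0.4] q [ 0.2   0.53 -0.01  1.03 -0.    1.95]
pin 613.8887329101562 203.2152862548828 11.261063575744629 0.07187943572251299 [0.61449349 0.20465997 0.06888869] 979
0.79 [211.8, 260.7] [0.61546492 0.2016819  0.035     ]
0.69 [136.5, 311.1] [0.66039716 0.25038305 0.035     ]
0.88 [199.9, 261.0] [ 6.15616548e-01  1.99685737e-01 -2.77555756e-17]
0.64 [131.1, 303.5] [0.66100744 0.25197795 0.        ]
units [-0.00040718 -0.0008387   0.05223941]
```

View pics/w7.png

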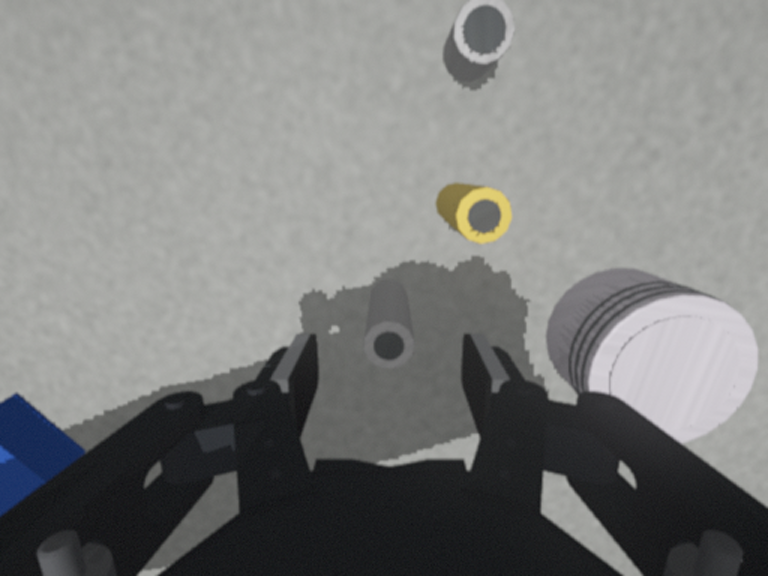

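The pin top at (230,260) sits midway between the pads. Going down and closing on it.

```bash
python3 -m creep '{"hand":[55,55,55,55,55],"delta_pos":[[0,-0.001,0.02],[0,0,0.02],[0,0,0.01],[0,0,0.003],[0,0,0]],"turn":[0,0,0,0,0]}' 40
python3 -m creep '{"hand":[45,38,32,27,24],"delta_pos":[[0,0,0],[0,0,0],[0,0,0],[0,0,0],[0,0,0]],"turn":[0,0,0,0,0]}' 40
python3 -m creep '{"hand":[15,10,10,10,10],"delta_pos":[[0,0,0],[0,0,0],[0,0,0],[0,0,0],[0,0,0]],"turn":[0,0,0,0,0]}' 40
python3 -c "from h import *;st()"
```

```text
clock: 15.55
tcp_pos: [0.6126, 0.2033, 0.0466]
orientation: [-0.0, 0.769, 0.639, -0.001]
wrist_force: [-0.5, 0.3, 0.6]
finger_gap: 0.0551
clock: 15.97
tcp_pos: [0.6135, 0.2035, 0.0478]
orientation: [0.0, 0.769, 0.639, 0.0]
wrist_force: [0.4, 0.2, 0.5]
finger_gap: 0.0241
clock: 16.38
tcp_pos: [0.6136, 0.2035, 0.0479]
orientation: [0.0, 0.769, 0.639, 0.001]
wrist_force: [-0.1, 0.4, 5.3]
finger_gap: 0.021
t 16.38 tcp [0.6136 0.2035 0.0479] x [0.182 0.983 0.   ] y [ 0.983 -0.182  0.001] z [ 0.001  0.    -1.   ] gap 0.021 F [-0.1  0.4  5.3] q [ 0.2   0.56 -0.06  0.94 -0.    1.95]
```

```bash
python3 -m creep '{"hand":[10,10,10,10,10],"delta_pos":[[0,0,-0.015],[0,0,-0.035],[0,0,-0.05],[0,0,-0.05],[0,0,-0.03]],"turn":[0,0,0,0,0]}' 40
python3 -m creep '{"hand":[10,10,10,10,10],"delta_pos":[[-0.03,0.006,0],[-0.042,0.009,0],[-0.042,0.009,0],[-0.042,0.009,0],[-0.042,0.009,0]],"turn":[0,0,0,0,0]}' 40
python3 -m creep '{"hand":[10,10,10,10,10],"delta_pos":[[-0.042,0.009,0],[-0.042,0.009,0],[-0.042,0.009,0],[-0.034,0.008,0],[-0.02,0.004,0]],"turn":[0,0,0,0,0]}' 40
python3 -m creep '{"hand":[10,10,10,10,10],"delta_pos":[[0,0,0],[0,0,0],[0,0,0],[0,0,0],[0,0,0]],"turn":[0,0,0,0,0]}' 40
python3 - <<'E'
from h import *
st()
c=env.read_camera("wrist");save(c,"w8.png")
W=cloud(c);z=W[...,2]
m=np.isfinite(z)&(z>.082)&(z<.1)&(np.hypot(W[...,0]-.622,W[...,1]+.106)<.07)
print(cv2.minAreaRect((W[m][:,:2]*1000).astype(np.float32)))
c=env.read_camera("side");save(c,"s8.png",(100,220,170,330),4)
E
```

```text
clock: 16.8
tcp_pos: [0.6135, 0.2036, 0.1955]
orientation: [0.001, 0.769, 0.639, 0.001]
wrist_force: [1.2, 0.1, -0.4]
finger_gap: 0.0216
clock: 17.22
tcp_pos: [0.6163, 0.0405, 0.1911]
orientation: [-0.001, 0.769, 0.64, -0.001]
wrist_force: [0.3, 0.7, -2.1]
finger_gap: 0.0207
clock: 17.63
tcp_pos: [0.6211, -0.1088, 0.1909]
orientation: [-0.0, 0.77, 0.638, -0.001]
wrist_force: [-0.4, 0.7, -1.1]
finger_gap: 0.0208
clock: 18.05
tcp_pos: [0.6216, -0.1041, 0.1913]
orientation: [-0.0, 0.768, 0.64, 0.0]
wrist_force: [0.2, 0.2, -0.7]
finger_gap: 0.021
t 18.05 tcp [ 0.6216 -0.1041  0.1913] x [0.18  0.984 0.   ] y [ 0.984 -0.18  -0.   ] z [-0.  0. -1.] gap 0.021 F [ 0.2  0.2 -0.7] q [-0.29  0.44  0.1   1.24  0.    1.46]
((621.997314453125, -106.11293029785156), (56.01805877685547, 99.43880462646484), 9.35906982421875)
```

View pics/w8.png

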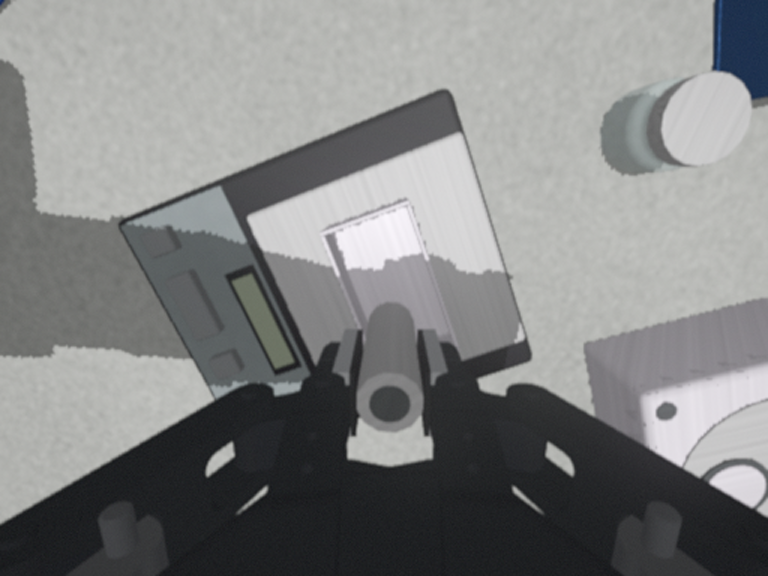

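View pics/s8.png

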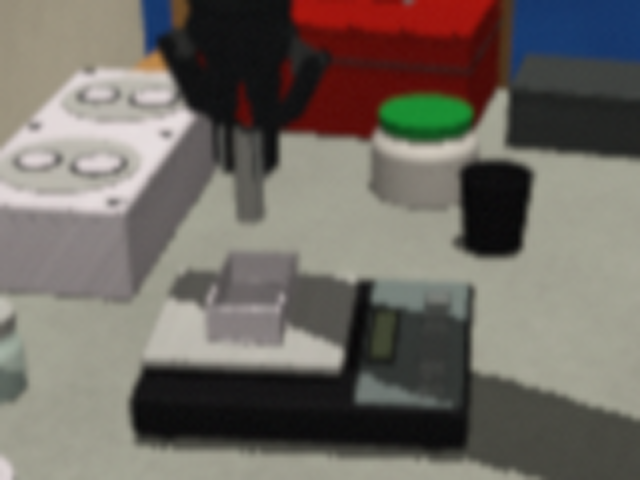

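The pin hangs vertically above the dish (side crop: pin (175,250), dish (295,250)). The dish is unmoved at (0.622, -0.106). Lowering.

```bash
python3 -m creep '{"hand":[10,10,10,10,10],"delta_pos":[[-0.002,0,0.02],[0,0,0.03],[0,0,0.02],[0,0,0.01],[0,0,0]],"turn":[0,0,0,0,0]}' 40
python3 -m creep '{"hand":[10,10,10,10,10],"delta_pos":[[0,0,0.004],[0,0,0.002],[0,0,0],[0,0,0],[0,0,0]],"turn":[0,0,0,0,0]}' 40
python3 -m creep '{"hand":[10,10,10,10,10],"delta_pos":[[0,0,0],[0,0,0],[0,0,0],[0,0,0],[0,0,0]],"turn":[0,0,0,0,0]}' 40
```

```text
clock: 18.57
tcp_pos: [0.6199, -0.1063, 0.125]
orientation: [-0.002, 0.769, 0.64, -0.001]
wrist_force: [-0.4, 0.1, -1.1]
finger_gap: 0.0215
clock: 18.98
tcp_pos: [0.6219, -0.1074, 0.1233]
orientation: [0.001, 0.769, 0.639, 0.0]
wrist_force: [0.1, 0.2, -1.4]
finger_gap: 0.021
clock: 19.4
tcp_pos: [0.6214, -0.1073, 0.1224]
orientation: [0.0, 0.769, 0.639, 0.0]
wrist_force: [-0.3, -0.2, -1.0]
finger_gap: 0.0207
```

```bash
python3 -m creep '{"hand":[10,10,10,10,10],"delta_pos":[[0,0,0.003],[0,0,0.003],[0,0,0.003],[0,0,0],[0,0,0]],"turn":[0,0,0,0,0]}' 40
python3 -m creep '{"hand":[10,10,10,10,10],"delta_pos":[[0,0,0.001],[0,0,0.001],[0,0,0],[0,0,0],[0,0,0]],"turn":[0,0,0,0,0]}' 40
python3 -m creep '{"hand":[10,10,10,10,10],"delta_pos":[[0,0,0.001],[0,0,0],[0,0,0],[0,0,0],[0,0,0]],"turn":[0,0,0,0,0]}' 40
```

```text
clock: 19.82
tcp_pos: [0.6212, -0.1072, 0.1148]
orientation: [-0.0, 0.769, 0.639, -0.0]
wrist_force: [0.5, 1.1, -1.4]
finger_gap: 0.0213
clock: 20.23
tcp_pos: [0.6214, -0.1073, 0.1137]
orientation: [0.0, 0.769, 0.639, 0.0]
wrist_force: [-0.9, -0.2, -1.6]
finger_gap: 0.0208
clock: 20.65
tcp_pos: [0.6214, -0.1072, 0.1129]
orientation: [0.0, 0.769, 0.639, 0.0]
wrist_force: [-0.3, 0.7, -1.9]
finger_gap: 0.0207
```

```bash
python3 -m creep '{"hand":[10,10,10,10,10],"delta_pos":[[0,0,0.001],[0,0,0],[0,0,0],[0,0,0],[0,0,0]],"turn":[0,0,0,0,0]}' 40
```

```text
clock: 21.07
tcp_pos: [0.6216, -0.1073, 0.1124]
orientation: [0.0, 0.769, 0.639, 0.0]
wrist_force: [-0.5, 0.8, 2.9]
finger_gap: 0.0211
```

Contact at the expected height. Opening slowly, then checking before rising.

```bash
python3 -m creep '{"hand":[22,23,25,28,32],"delta_pos":[[0,0,0],[0,0,0],[0,0,0],[0,0,0],[0,0,0]],"turn":[0,0,0,0,0]}'
python3 -m creep '{"hand":[36,40,44,44,44],"delta_pos":[[0,0,0],[0,0,0],[0,0,0],[0,0,0],[0,0,0]],"turn":[0,0,0,0,0]}'
python3 -m creep '{"hand":[44,44,44,44,44],"delta_pos":[[0,0,-0.01],[0,0,-0.03],[0,0,-0.05],[0,0,-0.05],[0,0,-0.03]],"turn":[0,0,0,0,0]}'
python3 -m creep '{"hand":[44,44,44,44,44],"delta_pos":[[0.03,0,0],[0.03,0,0],[0.03,0,0],[0,0,0],[0,0,0]],"turn":[0,0,0,0,0]}'
python3 - <<'E'
from h import *
st()
c=env.read_camera("wrist");save(c,"w9.png")
W=cloud(c);z=W[...,2]
m=np.isfinite(z)&(z>.082)&(z<.097)&(np.hypot(W[...,0]-.622,W[...,1]+.106)<.07)
print(cv2.minAreaRect((W[m][:,:2]*1000).astype(np.float32)))
m=np.isfinite(z)&(z>.125)&(z<.145)&(np.hypot(W[...,0]-.622,W[...,1]+.106)<.04)
print("pin top",cv2.minEnclosingCircle((W[m][:,:2]*1000).astype(np.float32)),z[m].max())
c=env.read_camera("side");save(c,"s9.png",(120,240,170,330),4)
c=env.read_camera("scene");save(c,"c9.png")
E
```

```text
clock: 21.48
tcp_pos: [0.6213, -0.1072, 0.1119]
orientation: [-0.0, 0.769, 0.639, -0.0]
wrist_force: [0.7, 0.2, 0.6]
finger_gap: 0.0319
clock: 21.9
tcp_pos: [0.6214, -0.1072, 0.112]
orientation: [0.0, 0.769, 0.639, 0.0]
wrist_force: [-0.3, -0.4, 0.3]
finger_gap: 0.0442
clock: 22.32
tcp_pos: [0.6223, -0.1075, 0.2532]
orientation: [0.002, 0.769, 0.639, 0.001]
wrist_force: [1.0, -0.1, 0.5]
finger_gap: 0.044
clock: 22.73
tcp_pos: [0.6346, -0.0353, 0.2487]
orientation: [0.0, 0.768, 0.64, 0.0]
wrist_force: [-0.3, 0.0, -0.2]
finger_gap: 0.0439
t 22.73 tcp [ 0.6346 -0.0353  0.2487] x [ 0.18   0.984 -0.   ] y [ 0.984 -0.18   0.001] z [ 0.001 -0.    -1.   ] gap 0.0439 F [-0.3  0.  -0.2] q [-0.18  0.43  0.24  1.37 -0.    1.57]
((622.0323486328125, -106.13768005371094), (55.973140716552734, 100.4721450805664), 9.349641799926758)
pin top ((621.4555053710938, -107.1749038696289), 11.125000953674316) 0.135935497471042
```

View pics/s9.png

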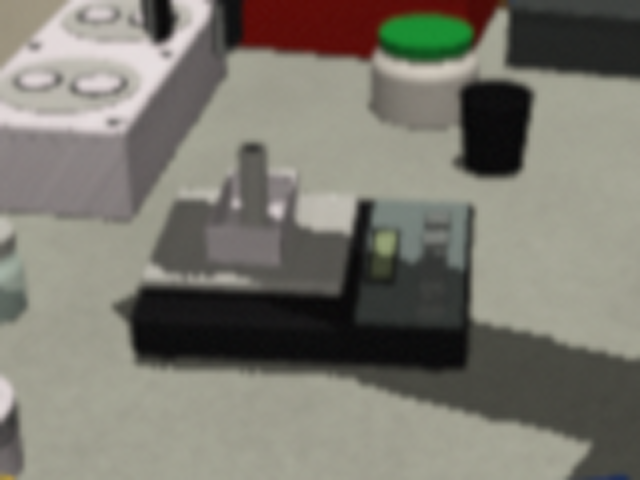

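View pics/c9.png

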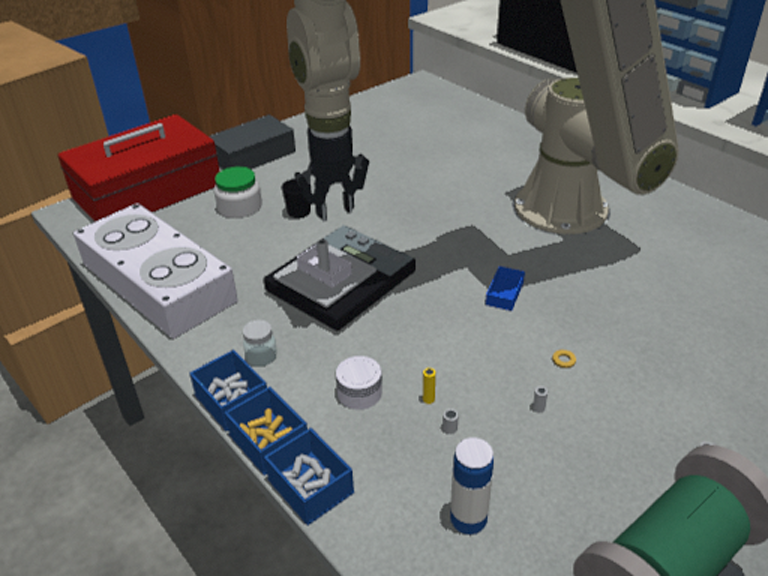

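View pics/w9.png

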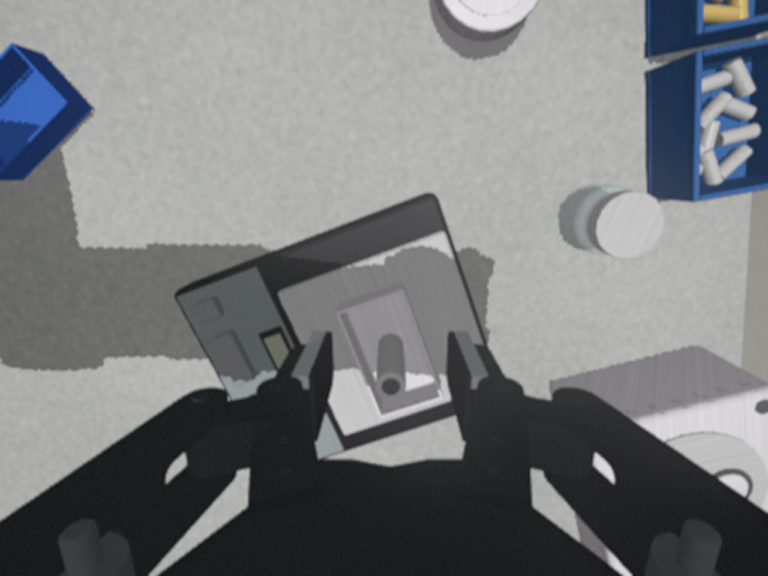

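The pin stands upright in the centred dish with the gripper clear, and everything else is where it was. Handing in.

```bash
python3 -c "
from h import *
st(); print(env.hand_in())"
```

```text
t 22.88 tcp [ 0.6344 -0.0372  0.2482] x [ 0.183  0.983 -0.   ] y [ 0.983 -0.183  0.   ] z [ 0. -0. -1.] gap 0.0439 F [-0.4 -0.9  0.5] q [-0.18  0.43  0.24  1.37 -0.    1.57]
the job is handed in; nothing more can be done
None
```

The long pin is standing in the dish on the balance, and I handed the job in at 22.9 s of the 64 s allowed. I put the silver dish in the middle of the pan and let go. I then pressed the tare key to its stop (6 mm, 22 N at the end) and released it. Last, I lowered the 70 mm steel pin upright into the dish.

My last checks:
- **Dish:** upright, with its rim centred at (0.622, -0.106). I estimated the pan's centre at about (0.622, -0.1055). Setting the pin in did not shift it.
- **Pin:** standing at (0.621, -0.107), with its top at 0.136 m; I expected about 0.1345 m.
- **Keys:** after the press, the tops of the tare key and all three narrow keys read about 54.5 mm, so none was left down.
- **Other things on the bench:** they look unmoved in the final scene picture, and the gripper is clear of everything.

No check failed. The cameras disagreed by 2–3 mm on the pin's starting position, which is about what the calibration allows.

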